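# Sort two adapter sleeves with a plug gauge

## Robot

A 7-joint arm with a two-finger parallel gripper is mounted at the origin on a cart in front of the work surface, level with it; the furniture and walls round the work are solid. World frame = base frame: x ahead of the robot, y to its left, z up, the work surface at z = 0. Lengths are in m, angles in rad, forces in N, time in s.
With the tool pointing down it reaches from about 0.4 to 0.85 m from the base axis. Payload 10.4 kg.
Tool frame: the origin (TCP) lies on the centre line of the jaws, within the pads' length; the fingertips stand 22 mm ahead of it and the grasp point (between the pads) lies 3 mm ahead of it (arm.nose_length is the distance from the TCP to the fingertips, in m); z points along the fingers, y is the direction in which the jaws open and shut (so a half turn about z gives the same grasp; the last joint's range is limited). The gripper opens to 87 mm and grips with 3 to 60 N. Pads are 19 mm wide; open, the fingers measure 117 mm over their backs; the gripper's body (75 mm by 190 mm) begins 51 mm behind the grasp point.
Start: joints at [1.146, 0.332, -0.065, 1.46, 0.022, 1.35, -0.088], TCP at [0.244, -0.575, 0.22] pointing down, gripper open.
Joint ranges: [-2.6, 2.6], [-0.5, 2.12], [-1.47, 1.34], [0.16, 2.42], [-1.27, 4.41], [0.06, 2.06], [-2.6, 2.6]. Speed limits (rad/s): [2.22, 2.22, 2.79, 2.79, 3.14, 3.14, 3.14].

## Interface

Orientations are given as a unit quaternion [w, x, y, z].
In Python, from rig import arm, ik, snapshot, get_calibration, workorder gives the robot as it stands. Calls block until the motion is done:
- arm.movep(position, orientation): joint-space move of the TCP to a pose.
- arm.servo_line(position, rot=None, v=0.15): straight line of the TCP; rot=None keeps the orientation; v is the mean speed in m/s.
- arm.move_j(angles): joint-space move.
- arm.gripper_to(opening, squeeze=None): finger opening in m; squeeze is the grip in N (None keeps the last); returns when the fingers have stopped.
- arm.dwell(seconds).
- ik(position, orientation): joint angles nearest the present ones, or None.
- arm.read_state(): the state.
- snapshot(name): name is "scene" or "top" or "wrist"; returns the picture (384x512x3 uint8, blue, green, red); there is no depth.
- get_calibration(name): a dict with "K" (3x3 intrinsics, pixels), "world_to_cam" (4x4, takes a point from world to camera coordinates); the wrist camera has in their place "tool_from_camera" (4x4, takes a point from camera to tool coordinates, whose origin is the TCP and whose axes are the flange's). Camera axes: x right, y up, looking along -z (the intrinsics and any distortion apply to the point x, -y, -z); pixel columns grow to the right and rows downward; lengths in m; the calibration is good to about 2 mm. The wrist camera is an equidistant fisheye: a pixel r from the principal point sees the ray r / f radians off the axis. A picture is of the moment at which its call begins: read the wrist's pose just before it. get_calibration takes no time and is no camera call.
A pose or a line that the arm cannot do raises arm.PlanningError and nothing moves.
- workorder.close_job(): hands the job in, once; it reports no verdict.
The state is a dict: "t": time; "q": joint angles; "qvel": joint speeds; "tau": joint torques, N m; "tcp_pos": TCP position; "tcp_rot": TCP orientation; "force": force on the tool from outside, world axes, zero at the start; "wrist_torque": the same for the moment, N m; "finger_gap": finger opening in m.
Only numpy, scipy, OpenCV 4.12 (cv2) and the standard library are available. Lean on these libraries where they do the work, as an engineer would, in place of code of your own. Each camera call takes 0.05 s, during which the arm holds its last target. There are 200 camera calls.

## Task

Take the plug gauge from its stand and, without forcing it, try it upright in the bore of each of the two metal sleeves where they stand, the left one first and then the right: in a good sleeve the pin goes in all the way to its shoulder, in a bad one it stops part-way. Put the gauge back in its stand, and stand each sleeve upright in the grey tray, a good one in the long compartment and a bad one in the short compartment. Leave everything else on the bench alone.

Things in the scene. Friction and masses are not known exactly. Their poses are not given: they have to be found in the camera images.
- gauge: steel plug gauge standing pin-down in its stand, 106 mm long. Origin: centre of the pin's tip (the lower end), z up along the gauge. Pin 24 mm in diameter from z = 0 to 45 mm (its first 3 mm taper from 21 mm); shoulder disc 44 mm in diameter from 45 to 51 mm; round dark handle 26 mm in diameter from 51 to 106 mm. 0.25 kg
- stand: square wooden block 80x80x52 mm, fixed to the bench, with an upright hole 34 mm in diameter through its middle. Origin: centre of its underside, in line with the hole. The gauge hangs in it by the shoulder on the block's top, the tip 7 mm above the origin
- sleeve_1: one of two aluminium sleeves alike outside: 56 mm in diameter, 60 mm high, loose, about 0.3 kg. One stands on the left (y above 0.02), one on the right (y below -0.05); which is where varies. Origin: centre of the underside, z up. Upright bore on the axis, its mouth 28 mm in diameter at z = 60 mm
- sleeve_2: the other sleeve, same size and origin as sleeve_1. In a good sleeve the bore is 28 mm right through: the gauge goes in 45 mm, until its shoulder rests on the sleeve. In a bad one the bore narrows to less than the pin at a step 20 mm below the mouth and the pin stops there. The gauge settles which is good
- tray: grey tray 225x100 mm (x by y), fixed to the bench; floor 3 mm thick, rims and the partition 16 mm high and 5 mm thick. Origin: centre of its underside. Its long compartment (inside 125x90 mm) is on the +x side, its short one (inside 85x90 mm) on the -x side
- tray_long (a point): centre of the floor of the long compartment, for good sleeves; axes as the tray's
- tray_short (a point): centre of the floor of the short compartment, for bad sleeves; axes as the tray's
- petri: bystander: round glass dish, 88 mm across and 17 mm high; leave it where it is
- timer: bystander: flat bench timer, 66x66x18 mm; leave it where it is
- buffer_bottle: bystander: round bottle with screw cap, 58 mm across, 132 mm high; leave it where it is
Things that resemble listed ones, but are neither listed nor needed, are in the scene too. Leave any pink or purple look-alike of the sleeve_1 alone.

How it is judged:
By the outcome, as a careful person would: the job done as asked, in the order asked, and still so for the second after the job is handed in, with the robot touching nothing.
It also fails if it takes over 72 s, if anything falls off the work surface, if the arm or the gripper's body presses on something with over 40 N, if the wrist force passes 120 N, or if a joint passes its speed limit or range.

## Working session

There is one attempt and no reset: what is moved stays moved. The work goes in short steps, each a Python script; the robot and the scene stay as the last script left them, time stands still between calls to the robot, and variables do not carry over. Pictures are saved under pics/ and viewed, about 8 in all and at most 12, crops included, and the job is handed in when it is done.

```bash
ls; mkdir -p pics
python3 - <<'E'
from rig import arm, snapshot, get_calibration
import cv2
for n in("scene","top"):
    cv2.imwrite(f"pics/{n}0.png",snapshot(n)); c=get_calibration(n); print(n,c)
print(get_calibration("wrist")); s=arm.read_state(); print(s["t"],s["tcp_pos"],s["tcp_rot"],s["finger_gap"])
E
```

```text
pics
scene {'K': array([[452.03395679,   0.        , 254.15455765],
       [  0.        , 452.03395679, 192.4430147 ],
       [  0.        ,   0.        ,   1.        ]]), 'world_to_cam': array([[ 0.51232791, -0.8585607 , -0.01984036, -0.24880812],
       [ 0.39672532,  0.21612126,  0.89213262, -0.22591336],
       [-0.76166208, -0.46493561,  0.45133773, -0.98861124],
       [ 0.        ,  0.        ,  0.        ,  1.        ]])}
top {'K': array([[494.11843185,   0.        , 253.40463374],
       [  0.        , 494.11843185, 195.67215283],
       [  0.        ,   0.        ,   1.        ]]), 'world_to_cam': array([[ 0.01960446, -0.99668127, -0.07900697,  0.02488955],
       [ 0.99142891,  0.00917028,  0.13032504, -0.49661693],
       [-0.12916801, -0.08088475,  0.98831841, -1.54470108],
       [ 0.        ,  0.        ,  0.        ,  1.        ]])}
{'K': array([[297.31863964,   0.        , 254.44687643],
       [  0.        , 297.31863964, 191.32088449],
       [  0.        ,   0.        ,   1.        ]]), 'tool_from_camera': array([[ 4.68861153e-04,  9.65130467e-01,  2.61768909e-01,
         7.18477406e-02],
       [ 9.99999273e-01, -7.43219231e-04,  9.49091746e-04,
        -2.71636863e-05],
       [ 1.11054905e-03,  2.61768274e-01, -9.65130114e-01,
        -1.64067723e-01],
       [ 0.00000000e+00,  0.00000000e+00,  0.00000000e+00,
         1.00000000e+00]])}
0.1 [ 0.24427811 -0.57489036  0.21964897] [-6.16214655e-04  9.79879813e-01  1.99587444e-01 -1.53187337e-04] 0.08661941963382454
```

View pics/scene0.png

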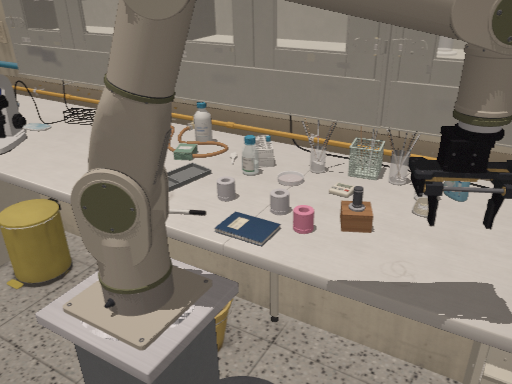

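View pics/top0.png

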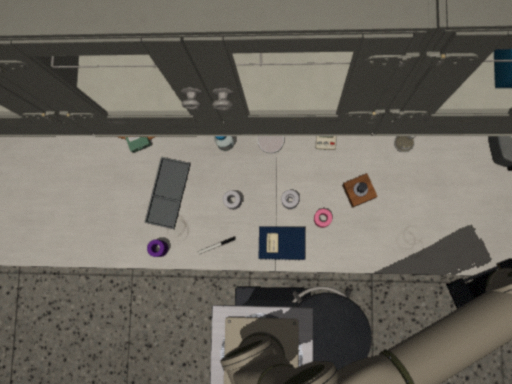

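The top view shows the tray at about (168,192), sleeves at (232,200) and (290,198), and the stand with gauge at (361,190). The look-alikes are pink (323,217) and purple (157,248). The scene view agrees.

```bash
cat > h.py <<'E'
import numpy as np, cv2
from rig import arm, ik, snapshot, get_calibration
from scipy.spatial.transform import Rotation as R
def ray(name,uv,pose=None):
    c=get_calibration(name);K=c["K"];x=(uv[0]-K[0,2])/K[0,0];y=(uv[1]-K[1,2])/K[1,1]
    if name=="wrist":
        r=np.hypot(x,y)+1e-12;d=np.array([x/r*np.sin(r),-y/r*np.sin(r),-np.cos(r)])
        T=c["tool_from_camera"];p,q=pose;M=R.from_quat(np.roll(q,-1)).as_matrix()
        return p+M@T[:3,3], M@T[:3,:3]@d
    T=np.linalg.inv(c["world_to_cam"]);return T[:3,3],T[:3,:3]@np.array([x,-y,-1])
def at(name,uv,z,pose=None):
    o,d=ray(name,uv,pose);return o+d*(z-o[2])/d[2]
def proj(name,P,pose=None):
    c=get_calibration(name);K=c["K"];P=np.array(P,float)
    if name=="wrist":
        T=c["tool_from_camera"];p,q=pose;M=R.from_quat(np.roll(q,-1)).as_matrix()
        X=T[:3,:3].T@(M.T@(P-p)-T[:3,3]);a=np.array([X[0],-X[1]]);r=np.linalg.norm(a)
        return a/r*np.arctan2(r,-X[2])*K[0,0]+K[:2,2]
    X=c["world_to_cam"]@np.append(P,1);return np.array([X[0],-X[1]])/-X[2]*K[0,0]+K[:2,2]
def quat(yaw):  # tool down, jaw axis (tool y) at angle yaw+90deg... tool x along yaw
    q=(R.from_euler('z',yaw)*R.from_euler('x',np.pi)).as_quat();return np.roll(q,1)
E
python3 - <<'E'
from h import *
im=cv2.imread("pics/top0.png");g=cv2.cvtColor(im,cv2.COLOR_BGR2GRAY)
for n,uv,z in[("L",(232,200),.06),("R",(290,198),.06),("gauge",(361,188.5),.113),("stand",(361,190),.052),("tray",(168,192),.016),("pink",(323,217),.06),("petri",(271,143),.017),("timer",(326,142),.018),("bottle",(225,142),.132)]: print(n,at("top",uv,z).round(4))
m=((g<120)).astype(np.uint8); m[:, :140]=0;m[:,195:]=0;m[:150]=0;m[235:]=0
c=max(cv2.findContours(m,0,1)[0],key=cv2.contourArea);r=cv2.minAreaRect(c);print("tray",r);b=cv2.boxPoints(r)
for p in b: print(p,at("top",p,.012).round(4))
hs=cv2.cvtColor(im,cv2.COLOR_BGR2HSV)
m=((hs[...,0]<18)&(hs[...,1]>90)).astype(np.uint8);m[:, :335]=0;m[:,390:]=0;m[:165]=0;m[215:]=0
c=max(cv2.findContours(m,0,1)[0],key=cv2.contourArea);r=cv2.minAreaRect(c);print("stand",r,at("top",r[0],.045))
cr=[cv2.resize(im[y-35:y+35,x-45:x+45],None,fx=4.4,fy=4.2,interpolation=2) for x,y in((168,192),(232,200),(290,198),(361,190))]
cv2.imwrite("pics/c1.png",np.vstack([np.hstack(cr[:2]),np.hstack(cr[2:])]))
E
```

```text
L [0.4784 0.0972 0.06  ]
R [ 0.4865 -0.0848  0.06  ]
gauge [ 0.5104 -0.2962  0.113 ]
stand [ 0.5147 -0.3044  0.052 ]
tray [0.508  0.3146 0.016 ]
pink [ 0.4283 -0.187   0.06  ]
petri [ 0.6723 -0.0208  0.017 ]
timer [ 0.6755 -0.1987  0.018 ]
bottle [0.6476 0.1142 0.132 ]
tray ((167.48654174804688, 192.3886260986328), (31.59232521057129, 69.22474670410156), 13.671307563781738)
[143.95723 222.28691] [0.4079 0.3914 0.012 ]
[160.31862 155.02345] [0.6324 0.3469 0.012 ]
[191.01585 162.49034] [0.6076 0.2426 0.012 ]
[174.65446 229.7538 ] [0.3849 0.2884 0.012 ]
stand ((359.3816833496094, 189.71595764160156), (25.615386962890625, 27.538463592529297), 67.38013458251953) [ 0.51652963 -0.300399    0.045     ]
```

View pics/c1.png

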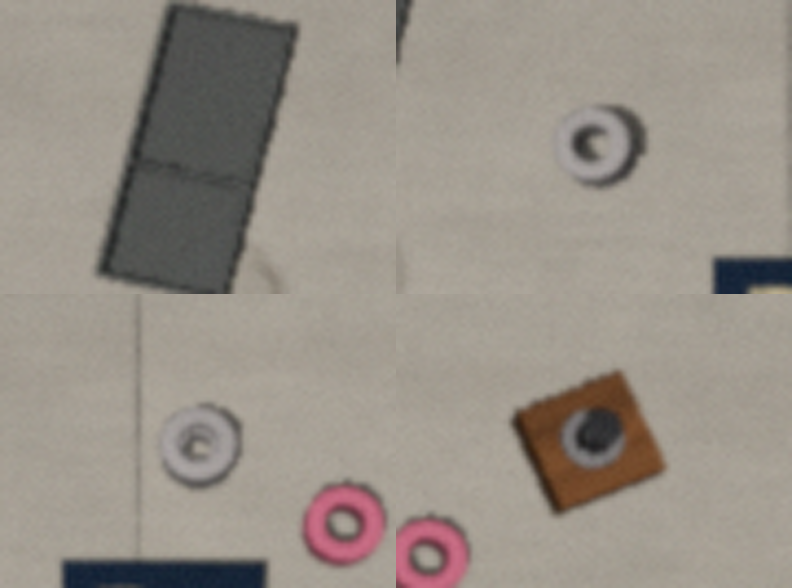

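Run:
```python
from h import *
import json
P={}
def shot(n,p,yaw=0):
    arm.movep(p,quat(yaw)); arm.dwell(.15)
    s=arm.read_state();cv2.imwrite(f"pics/{n}.png",snapshot("wrist"));P[n]=[list(s["tcp_pos"]),list(s["tcp_rot"])];print(n,s["t"],s["tcp_pos"],s["tcp_rot"].round(3) if hasattr(s["tcp_rot"],'round') else s["tcp_rot"],np.round(s["force"],2))
shot("w_gauge",[.512,-.299,.25])
shot("w_sl",[.48,.005,.25])
json.dump(P,open("poses.json","w"))
cv2.imwrite("pics/w12.png",np.hstack([cv2.resize(cv2.imread(f"pics/{n}.png"),(400,300)) for n in P]))
```

```text
w_gauge 1.6833 [ 0.51134651 -0.30016565  0.24984662] [ 0.     1.    -0.001 -0.   ] [ 0.26 -0.14  0.29]
w_sl 3.05 [0.48030635 0.00363778 0.24984723] [-0.     1.    -0.001 -0.   ] [-0.34  0.79 -0.23]
```

View pics/w_sl.png

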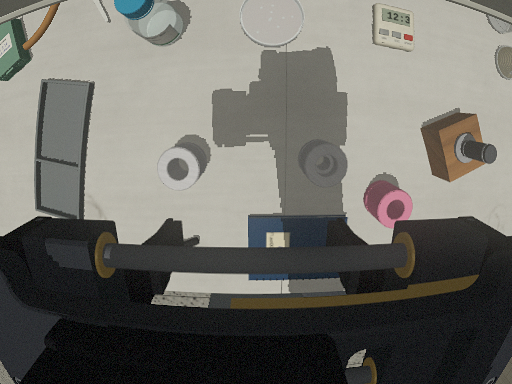

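View pics/w_gauge.png

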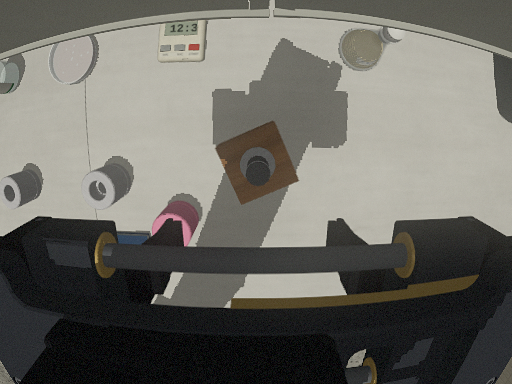

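The wrist views show the sleeve mouths at about (181,167) and (323,162), the gauge handle top at (258,172), and the whole tray. Next step: fit these.

Run:
```python
from h import *
import json
P={k:(np.array(a),np.array(b)) for k,(a,b) in json.load(open("poses.json")).items()}
a=cv2.imread("pics/w_sl.png");b=cv2.imread("pics/w_gauge.png")
def rect(im,name,c,z,h=.05,n=400):  # rectified patch of plane z: px = mm/4
    g=np.linspace(-h,h,n);m=np.array([[proj("wrist",[c[0]-v,c[1]-u,z],P[name]) for u in g] for v in g],np.float32)
    return cv2.remap(im,m[...,0],m[...,1],cv2.INTER_CUBIC)
out=[]
def circ(im,name,c,z,r0,r1,p2=20):
    p=rect(im,name,c,z);g=cv2.GaussianBlur(cv2.cvtColor(p,6),(0,0),3);
    k=cv2.HoughCircles(g,cv2.HOUGH_GRADIENT,1,30,param1=40,param2=p2,minRadius=int(r0*4000),maxRadius=int(r1*4000))
    if k is not None:
        for u,v,r in k[0][:3]:
            print(name,r0,"->",np.round([c[0]-(v-199.5)/399*.1,c[1]-(u-199.5)/399*.1,r/3990],4))
        u,v,r=k[0][0];cv2.circle(p,(int(u),int(v)),int(r),(0,0,255),1)
    out.append(p)
L=(.478,.097);Rr=(.4865,-.085);G=(.512,-.298)
circ(a,"w_sl",L,.06,.012,.0165);circ(a,"w_sl",L,.06,.025,.031)
circ(a,"w_sl",Rr,.06,.012,.0165);circ(a,"w_sl",Rr,.06,.025,.031)
circ(b,"w_gauge",G,.113,.011,.015);circ(b,"w_gauge",G,.058,.02,.024)
circ(b,"w_gauge",Rr,.06,.012,.0165)
cv2.imwrite("pics/rect.png",cv2.resize(np.vstack([np.hstack(out[:3]),np.hstack(out[3:6])]),(780,520)))
g=cv2.cvtColor(a,6);m=(g<135).astype(np.uint8);m[:,:25]=0;m[:,110:]=0;m[:74]=0;m[217:]=0
m=cv2.morphologyEx(m,cv2.MORPH_OPEN,np.ones((5,5)))
c=max(cv2.findContours(m,0,1)[0],key=cv2.contourArea)
w=np.array([at("wrist",q[0],.016,P["w_sl"])[:2] for q in c],np.float32);r=cv2.minAreaRect(w);print("tray",r,cv2.boxPoints(r))
for i in[(38,82),(93,82),(82,217),(36,208),(36,160),(82,163)]:print(i,at("wrist",i,.016,P["w_sl"]).round(4))
```

```text
Traceback (most recent call last):
  File "h.py", line 14, in proj
    c=get_calibration(name);K=c["K"];P=np.array(P,float)
ValueError: time passes only in moves, steps and waits
```

```bash
sed -i 's/^from scipy/import functools\nget_calibration=functools.lru_cache(None)(get_calibration)\nfrom scipy/' h.py
cat > m.py <<'E'
from h import *
import json
P={k:(np.array(a),np.array(b)) for k,(a,b) in json.load(open("poses.json")).items()}
def rect(im,name,c,z,h=.05,n=400):
    g=np.linspace(-h,h,n);m=np.array([[proj("wrist",[c[0]-v,c[1]-u,z],P[name]) for u in g] for v in g],np.float32)
    return cv2.remap(im,m[...,0],m[...,1],cv2.INTER_CUBIC)
out=[]
def circ(im,name,c,z,r0,r1,p2=20):
    p=rect(im,name,c,z);g=cv2.GaussianBlur(cv2.cvtColor(p,6),(0,0),3)
    k=cv2.HoughCircles(g,cv2.HOUGH_GRADIENT,1,12,param1=40,param2=p2,minRadius=int(r0*4000),maxRadius=int(r1*4000))
    if k is not None:
        for u,v,r in k[0][:3]:
            print(name,r0,"->",np.round([c[0]-(v-199.5)/399*.1,c[1]-(u-199.5)/399*.1,r/3990],4))
        u,v,r=k[0][0];cv2.circle(p,(int(u),int(v)),int(r),(0,0,255),1)
    out.append(p)
E
python3 - <<'E'
from m import *
a=cv2.imread("pics/w_sl.png");b=cv2.imread("pics/w_gauge.png")
L=(.478,.097);Rr=(.4865,-.085);G=(.512,-.298)
circ(a,"w_sl",L,.06,.012,.0165);circ(a,"w_sl",L,.06,.025,.031)
circ(a,"w_sl",Rr,.06,.012,.0165);circ(a,"w_sl",Rr,.06,.025,.031)
circ(b,"w_gauge",G,.113,.011,.015);circ(b,"w_gauge",G,.058,.02,.024)
cv2.imwrite("pics/rect.png",cv2.resize(np.vstack([np.hstack(out[:3]),np.hstack(out[3:6])]),(780,520)))
g=cv2.cvtColor(a,6);m=(g<135).astype(np.uint8);m[:,:25]=0;m[:,110:]=0;m[:74]=0;m[217:]=0
m=cv2.morphologyEx(m,cv2.MORPH_OPEN,np.ones((5,5)))
c=max(cv2.findContours(m,0,1)[0],key=cv2.contourArea)
w=np.array([at("wrist",q[0],.016,P["w_sl"])[:2] for q in c],np.float32);r=cv2.minAreaRect(w);print("tray",r,cv2.boxPoints(r))
for i in[(38,82),(93,82),(82,217),(36,208),(36,160),(82,163)]:print(i,at("wrist",i,.016,P["w_sl"]).round(4))
E
```

```text
w_sl 0.012 -> [0.485  0.1    0.0143]
tray ((0.5104515552520752, 0.3127702474594116), (0.10980191826820374, 0.2263319492340088), 78.05257415771484) [[0.38837174 0.2824855 ]
 [0.6098008  0.23563161]
 [0.6325314  0.34305498]
 [0.4111023  0.38990888]]
(38, 82) [0.6257 0.3503 0.016 ]
(93, 82) [0.6094 0.2393 0.016 ]
(82, 217) [0.4013 0.2831 0.016 ]
(36, 208) [0.4143 0.3851 0.016 ]
(36, 160) [0.4982 0.3663 0.016 ]
(82, 163) [0.4892 0.2679 0.016 ]
```

```bash
ls -la pics/rect.png
```

```text
-rw-r--r-- 1 agent agent 421744 Dec  4 20:07 pics/rect.png
```

View pics/rect.png

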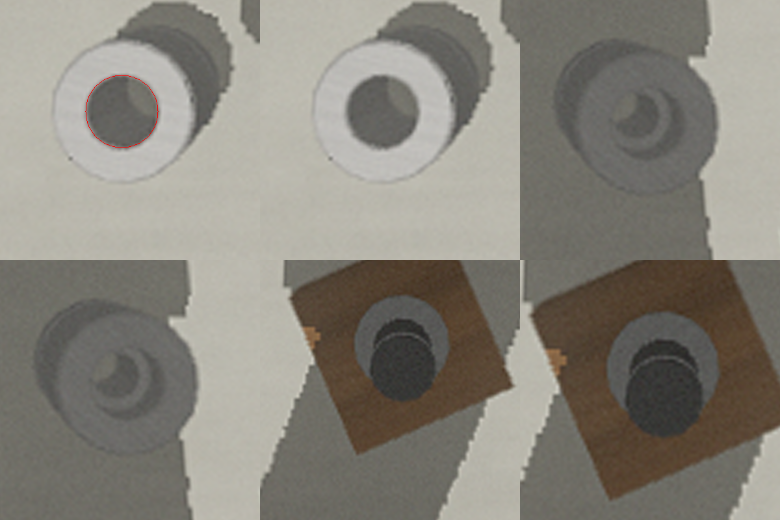

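The rectified crops show the left mouth circle fitting well (28.6 mm). The wrist and top views differ by about 6 mm in x, so I'll settle that with the scene camera and a sharper top fit.

Run:
```python
from m import *
t=cv2.imread("pics/top0.png");s=cv2.imread("pics/scene0.png");b=cv2.imread("pics/w_gauge.png")
def rec(im,name,c,z,h=.05,n=260):
    g=np.linspace(-h,h,n);m=np.array([[proj(name,[c[0]-v,c[1]-u,z],P.get(name2)) for u in g] for v in g],np.float32)
    r=cv2.remap(im,m[...,0],m[...,1],cv2.INTER_CUBIC)
    cv2.circle(r,(130,130),int(rad*2600),(0,0,255),1);cv2.line(r,(125,130),(135,130),(0,0,255));cv2.line(r,(130,125),(130,135),(0,0,255));return r
rows=[]
for im,name,name2 in((t,"top",None),(s,"scene",None),(b,"wrist","w_gauge")):
    row=[]
    for c,z,rad in(((.485,.1),.06,.028),((.4895,-.084),.06,.028),((.521,-.303),.113,.013)): row.append(rec(im,name,c,z))
    rows.append(np.hstack(row))
o=np.vstack(rows);cv2.imwrite("pics/cmp.png",cv2.resize(o,(600,600)))
```

```text
(no output)
```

View pics/cmp.png

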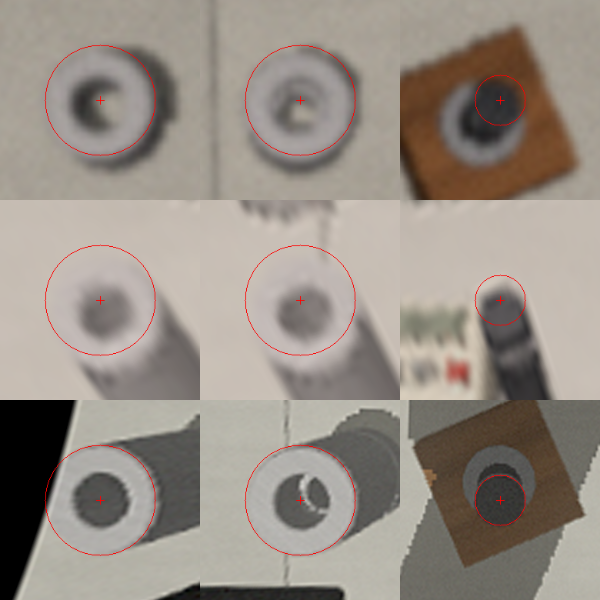

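The wrist fits agree in both wrist poses and land on the rims in the top view, so I'll use L (.485,.100), R (.4895,-.084) and gauge (.521,-.303). The scene view sits a few mm off because it's oblique and blurred. Now pick the gauge.

```bash
cat >> h.py <<'E'
Q=quat(0)
def st(tag=""):
    s=arm.read_state();print(tag,round(s["t"],2),np.round(s["tcp_pos"],4),"F",np.round(s["force"],1),"gap",round(s["finger_gap"],4));return s
def go(p,q=Q):
    """move, then correct the residual xy error; returns the command that lands there"""
    p=np.array(p,float);arm.movep(p,q);arm.dwell(.2);e=arm.read_state()["tcp_pos"]-p;c=p.copy()
    if np.hypot(*e[:2])>3e-4: c[:2]-=e[:2];arm.servo_line(c);arm.dwell(.1)
    return c
E
python3 - <<'E'
from h import *
c=go([.521,-.303,.16]);st("above")
c[2]=.088;arm.servo_line(c,v=.08);st("down")
arm.gripper_to(.02,squeeze=25);st("grip")
c[2]=.172;arm.servo_line(c,v=.12);st("lift")
c=go([.485,.100,.172]);st("L")
cv2.imwrite("pics/w3.png",snapshot("wrist")[40:340])
E
```

```text
above 4.88 [ 0.5203 -0.3042  0.1601] F [ 0.3  0.9 -0.2] gap 0.0869
down 5.92 [ 0.5207 -0.3044  0.0886] F [-0.  -0.5  0.4] gap 0.0869
grip 6.96 [ 0.5203 -0.3041  0.0879] F [-0.1  0.4 -1. ] gap 0.0253
lift 7.81 [ 0.5198 -0.304   0.171 ] F [-0.3  0.1 -3.2] gap 0.0252
L 9.86 [0.4847 0.1008 0.172 ] F [ 0.3 -0.5 -1.3] gap 0.0255
```

View pics/w3.png

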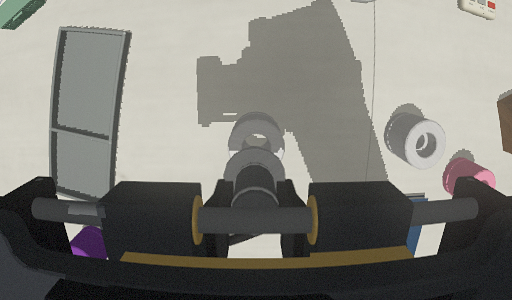

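Gauge held upright in the jaws. Now the guarded test in the left sleeve.

```bash
cat >> h.py <<'E'
def fz(n=3):
    return np.mean([(arm.dwell(.02),arm.read_state()["force"])[1] for _ in range(n)],0)
def probe(c,off=.081,lim=6):
    """lower the held gauge step by step; stop on contact. Returns tip height."""
    c=c.copy();f0=fz(6)
    for tip in [.064,.060,.057,.054,.050,.046,.043,.042,.041,.040,.039,.038,.037,.036,.028,.020,.0175,.0165,.0155,.0145,.0135,.0125]:
        c[2]=off+tip;arm.servo_line(c,v=.05 if tip>.017 else .03);f=fz()-f0
        if f[2]>lim or np.hypot(*f[:2])>10: break
    s=st("stop at cmd tip %.4f"%tip);print("dF",f.round(1));return s["tcp_pos"][2]-off,c
E
python3 - <<'E'
from h import *
c=np.array([.485,.100,.172]);c[:2]+=[.0003,-.0008]
tip,c=probe(c);print("tip",tip)
E
```

```text
stop at cmd tip 0.0135 16.87 [0.4859 0.0995 0.0957] F [-3.7 -0.6 12. ] gap 0.0257
dF [-3.3 -0.2 14.5]
tip 0.014700792742240176
```

The left sleeve takes the pin to the shoulder (tip 14.7 mm, 15 expected), so it's good. Lift, then test the right one.

Run:
```python
from h import *
p=arm.read_state()["tcp_pos"].copy();p[2]=.172;p[0]-=.0005;arm.servo_line(p,v=.12);s=st("up")
c=go([.4892,-.084,.172]);st("R")
c[2]=.081+.062
tip,c=probe(c,lim=4);print("tip",tip)
p=c.copy();p[2]=.172;arm.servo_line(p,v=.12);st("up")
cv2.imwrite("pics/w4.png",snapshot("wrist")[40:340])
```

```text
up 17.67 [0.4849 0.0993 0.1711] F [-0.   0.6 -3.4] gap 0.0252
R 18.98 [ 0.4891 -0.0852  0.172 ] F [ 0.5 -0.9 -2.8] gap 0.0252
stop at cmd tip 0.0390 22.82 [ 0.4896 -0.0853  0.1206] F [-1.3  0.8  5.8] gap 0.0252
dF [-0.6  0.2  7.7]
tip 0.03962577740767209
up 23.4 [ 0.4886 -0.0853  0.1712] F [-0.6 -0.6 -4. ] gap 0.0252
```

View pics/w4.png

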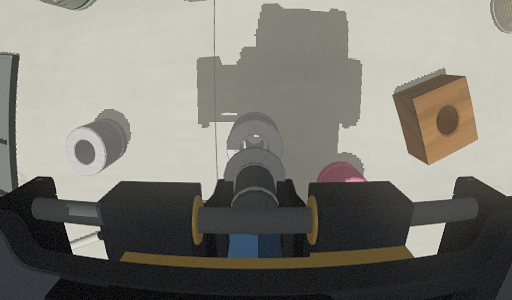

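Left picture state is fine: the left sleeve is still upright, and the stand hole is visible at (448,120). The right sleeve stopped the pin at 39.6 mm, which is the step (40 expected), so it's bad. Now return the gauge and move the bad sleeve.

Run:
```python
from h import *
c=go([.5203,-.304,.172]);st("stand")
f0=fz(5)
for z in(.128,.094,.0895,.0885,.0875,.0865):
    c[2]=z;arm.servo_line(c,v=.1 if z>.09 else .04);f=fz()-f0
    if f[2]>3 or np.hypot(*f[:2])>8: break
st("set %.4f"%z);print(f.round(1))
arm.gripper_to(.06,squeeze=25);st("rel")
c[2]=.18;arm.servo_line(c,v=.2)
arm.movep([.4895,-.084,.20],Q);arm.dwell(.2)
s=st("view");cv2.imwrite("pics/w5.png",snapshot("wrist"))
import json;P=json.load(open("poses.json"));P["w5"]=[list(s["tcp_pos"]),list(s["tcp_rot"])];json.dump(P,open("poses.json","w"))
```

```text
stand 24.88 [ 0.5199 -0.3053  0.1721] F [ 0.2  0.2 -2.6] gap 0.0254
set 0.0875 27.06 [ 0.5201 -0.3054  0.0878] F [-0.5 -0.2  1.8] gap 0.0258
[-0.6  0.6  4.7]
rel 27.93 [ 0.5198 -0.3054  0.0875] F [-0.2  0.5  0.2] gap 0.0597
view 29.64 [ 0.4896 -0.0855  0.1996] F [0.5 0.2 0.1] gap 0.06
```

View pics/w5.png

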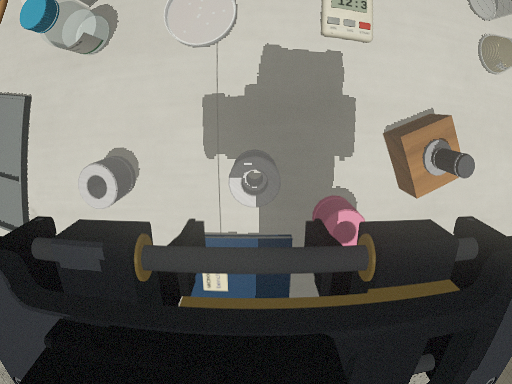

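The gauge stands upright in its stand again, at (440,160). Next: the bad (right) sleeve to the short compartment.

```bash
cat >> h.py <<'E'
QT=quat(np.radians(-11.7))
def transfer(src,dst):
    arm.gripper_to(.087);c=go([*src,.12]);c[2]=.045;arm.servo_line(c,v=.12);st("at")
    arm.gripper_to(.04,squeeze=30);s=st("grip")
    if abs(s["finger_gap"]-.056)>.004: raise SystemExit("bad grip")
    c[2]=.14;arm.servo_line(c,v=.15);st("lift")
    c=go([*dst,.14],QT);st("over");f0=fz(5)
    for z in(.058,.0505,.0495,.0485,.0475,.0465,.0455):
        c[2]=z;arm.servo_line(c,v=.12 if z>.055 else .03);f=fz()-f0
        if f[2]>3 or np.hypot(*f[:2])>10: break
    st("set %.4f"%z);print(f.round(1))
    arm.gripper_to(.082);st("rel");c[2]=.15;arm.servo_line(c,v=.2);st("up")
E
python3 - <<'E'
from h import *
transfer((.4895,-.085),(.4464,.3272))
E
```

```text
at 32.2 [ 0.4886 -0.0849  0.0455] F [ 0.6  0.8 -0.4] gap 0.0873
grip 32.86 [ 0.4882 -0.0849  0.0451] F [ 0.  -0.9  1.9] gap 0.0552
lift 33.64 [ 0.4874 -0.0848  0.139 ] F [-0.5 -0.4 -3.7] gap 0.0547
over 35.73 [0.4458 0.3282 0.14  ] F [ 0.  -0.3 -2.1] gap 0.055
set 0.0475 38.04 [0.4459 0.3283 0.0481] F [-3.1 -2.1  5.2] gap 0.0548
[-3.2 -2.   8.6]
rel 38.82 [0.4458 0.3282 0.0475] F [ 0.2 -0.2 -0.4] gap 0.0817
up 39.48 [0.4453 0.3278 0.1489] F [-0.4  0.3  0.6] gap 0.0822
```

Set at the expected height. Now the good sleeve.

Run:
```python
from h import *
transfer((.485,.0995),(.554,.305))
p=arm.read_state()["tcp_pos"];arm.movep([.48,.1,.28],Q);arm.dwell(.3);st("end")
a=snapshot("wrist");t=snapshot("top")[130:270,130:400];s=snapshot("scene")[120:250,140:410]
cv2.imwrite("pics/w6.png",np.vstack([np.hstack([cv2.resize(a,(400,300)),cv2.resize(t,(400,300))]),cv2.resize(s,(800,300),interpolation=2)]))
```

```text
at 42.16 [0.4854 0.0982 0.0456] F [-0.2 -0.1  0.1] gap 0.0867
grip 42.82 [0.4851 0.0982 0.0452] F [-0.   1.2  2.2] gap 0.055
lift 43.6 [0.4843 0.0978 0.1389] F [-0.4  0.1 -2.3] gap 0.055
over 45.02 [0.5536 0.3064 0.1401] F [-0.4 -0.3 -2.6] gap 0.0548
set 0.0475 47.34 [0.5538 0.3066 0.0482] F [-4.2 -2.2  5.5] gap 0.0552
[-4.4 -1.6  8.4]
rel 48.11 [0.5536 0.3065 0.0475] F [-0.1 -0.4  0.1] gap 0.0816
up 48.77 [0.5531 0.3062 0.1488] F [-0.3  0.  -0.3] gap 0.0819
end 50.08 [0.48   0.1006 0.2794] F [-0.2  0.   0.6] gap 0.0817
```

View pics/w6.png

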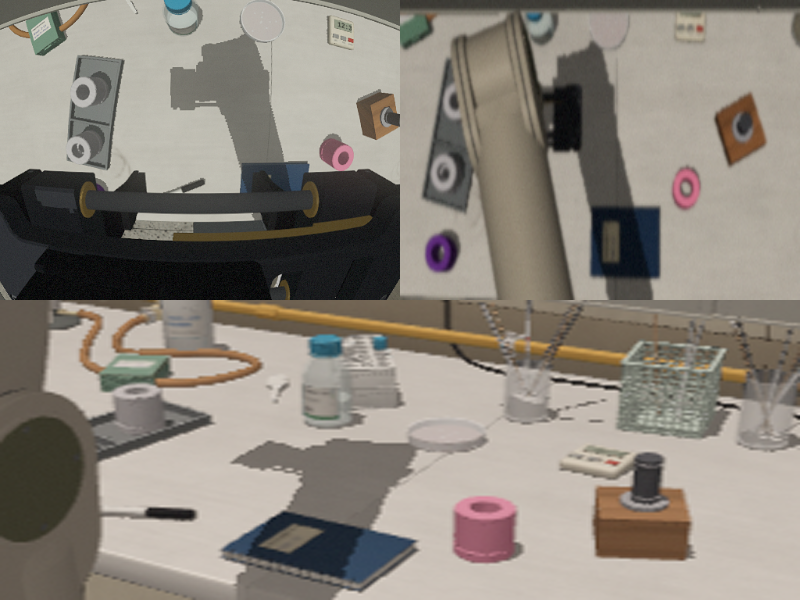

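Both sleeves stand upright, one in each compartment. The gauge is seated in its stand, and the bystanders and look-alikes haven't moved.

```bash
python3 -c "
from rig import workorder
print(workorder.close_job())"
```

```text
the job is handed in; nothing more can be done
None
```

The job is done and handed in at about 50 s of the 72 s allowed, though I got no verdict back.

- **Left sleeve:** good. The gauge went in to its shoulder, stopping with the tip at 14.7 mm (15 expected). The sleeve now stands in the long compartment.
- **Right sleeve:** bad. The pin stopped with the tip at 39.6 mm, right at the step (40 expected). The sleeve now stands in the short compartment.
- **Gauge:** back in its stand, with the shoulder seated at the same height it was picked from.

Contact forces stayed low in both tests: about 15 N at the shoulder of the left sleeve, and 8 N at the step of the right one.

The final wrist, top and scene pictures show both sleeves upright in the tray and the gauge standing. The dish, timer, bottle and pink look-alike are unmoved, and so is the purple one. The arm hides part of the tray in the top and scene views, so the sleeve in the short compartment was only seen clearly in the wrist and top views.

**Disagreements between cameras:** my first top-view readings, taken by eye, were up to about 12 mm off the wrist camera's. Redrawn in the top view, the wrist positions fit the sleeves and were used. For the gauge top, the top view was less clear. The scene camera stayed a few mm off. The grasps and the test depths bore the wrist positions out.

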